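Turn a controller board over onto its mounting panel

TASK

The blue controller board lies on the red bench with its components underneath. Without picking it up, push it with the fingertips against the front edge of the plywood mounting panel until it tips up on edge and turns over onto the panel, component side up, then push it on until none of it hangs over the panel's front edge. Leave everything else where it is.

Things in the scene. Friction and masses are not known exactly. Their poses are not given: they have to be found in the camera images.
- board: Loose blue circuit board, 72 (x) by 110 mm (y), 0.07 kg. Starts upside down, z up: bare solder side on top, resting on two black header strips (8 mm high, 3.5 mm inside the long edges) and a green terminal block of that height. Origin: mid-board, level with those connectors' ends, on the bench; the 2 mm thick board lies 8 to 10 mm along z, so its rim is 8 to 10 mm up. Turned over, z points down.
- corner_a (a point): corner of the board at its -x, -y, half-way through its 2 mm thickness (9 mm along z from the origin): 9 mm above the bench at the start, 1 mm above the panel's top when turned over
- corner_b (a point): corner of the board at its -x, +y, likewise
- corner_c (a point): corner of the board at its +x, +y, likewise
- corner_d (a point): corner of the board at its +x, -y, likewise
- panel: Plywood panel fixed on the bench, 240 (x) by 400 mm (y), 15 mm thick. Origin: centre of its underside; x points away from the robot, z up. Its front edge, an upright face 15 mm high at x = -120 mm, faces the board, whose long side starts within 0.3 rad of it. The top is bare for x below +20 mm, y within 110 mm; power supply, breaker and terminals stand behind, up to 75 mm above the bench.
- screwdriver: screwdriver lying on the bench beside the board, along its x, about 200 mm long, loose; to be left alone
- jar: clear jar of brass stand-offs, white lid, 50 mm across, 58 mm high, on the bench beside the board, loose; origin under its centre; to be left alone
- tape: roll of yellow tape lying on the panel near its right or left end, 68 mm across, 18 mm high, loose; origin under its centre; to be left alone
- relay: small green relay module with two blue relays on the panel near the other end, 50 x 36 x 19 mm, loose; origin under its centre; to be left alone
- mug: blue mug, 80 mm across, 95 mm high, on the bench to the right, loose; origin under its centre; to be left alone
- bell_jar: glass bell jar with a red apple on a round wooden foot, 132 mm across, 200 mm high, on the bench to the left, loose; origin under its centre; to be left alone
Things that resemble listed ones, but are neither listed nor needed, are in the scene too. Leave any pink, turquoise or yellow look-alike of the board alone.

How it is judged:
On the way, in this order (a step that is already met when the one before it is completed fails the run):
1. the board stands up on one long edge against the panel's front edge (angle between board's own z axis and vertical between 0.8 and 2.2 rad and ((height (world z) of corner_a below 0.03 m and x of corner_a in the frame of panel between -0.15 and -0.105 m) or (height (world z) of corner_b below 0.03 m and x of corner_b in the frame of panel between -0.15 and -0.105 m) or (height (world z) of corner_c below 0.03 m and x of corner_c in the frame of panel between -0.15 and -0.105 m) or (height (world z) of corner_d below 0.03 m and x of corner_d in the frame of panel between -0.15 and -0.105 m))), for 0.04 s.
2. the board lies on the panel with its components up (angle between board's own z axis and vertical above 2.95 rad and height (world z) of board above 0.018 m), for 0.1 s.
At the end, for the whole second after the job is handed in: The board lies flat (within 0.1 rad) on the plywood panel, component side up and at rest, no corner more than 4 mm out over the panel's front edge; the screwdriver, jar, tape, relay module, mug and bell jar are within 15 mm of where they were (angle between board's own z axis and vertical above 3.04 rad and height (world z) of board between 0.022 and 0.028 m and x of corner_a in the frame of panel between -0.124 and 0.05 m and y of corner_a in the frame of panel between -0.2 and 0.2 m and x of corner_b in the frame of panel between -0.124 and 0.05 m and y of corner_b in the frame of panel between -0.2 and 0.2 m and x of corner_c in the frame of panel between -0.124 and 0.05 m and y of corner_c in the frame of panel between -0.2 and 0.2 m and x of corner_d in the frame of panel between -0.124 and 0.05 m and y of corner_d in the frame of panel between -0.2 and 0.2 m and linear speed of board below 0.01 m/s and angular speed of board below 0.1 rad/s and distance of each of screwdriver, jar, tape, relay, mug, bell_jar from where it was at the start of the episode below 0.015 m); the robot touches nothing.
It fails at once if the board is lifted or carried: all of it is more than 32 mm above the bench, or its middle more than 75 mm (height (world z) of each of corner_a, corner_b, corner_c, corner_d above 0.032 m or height (world z) of board above 0.075 m).
It fails at once if something else is moved by more than 20 mm (distance of any of screwdriver, jar, tape, relay, mug, bell_jar from where it was at the start of the episode above 0.02 m).
It also fails if it takes over 67 s, if anything falls off the work surface, if the arm or the gripper's body presses on something with over 40 N, if the wrist force passes 120 N, or if a joint passes its speed limit or range.

ROBOT

A 7-joint arm with a two-finger parallel gripper is mounted at the origin on the work surface. World frame = base frame: x ahead of the robot, y to its left, z up, the work surface at z = 0. Lengths are in m, angles in rad, forces in N, time in s.
With the tool pointing down it reaches from about 0.4 to 0.85 m from the base axis. Payload 10.4 kg.
Tool frame: the origin (TCP) lies between the finger pads; the fingertips stand 19 mm ahead of it and the grasp point (between the pads) is the TCP; z points along the fingers, y is the direction in which the jaws open and shut (so a half turn about z gives the same grasp; the last joint's range is limited). The gripper opens to 85 mm and grips with 20 to 120 N. Pads are 22 mm wide; open, the fingers measure 114 mm over their backs; the gripper's body (76 mm by 85 mm) begins 54 mm behind the grasp point. The pads swing forward as they close: fully open they stand 13 mm farther back than shut.
Start: joints at [-0.023, 0.332, -0.065, 1.46, 0.022, 1.35, -0.088], TCP at [0.625, 0, 0.25] pointing down, gripper open.
Joint ranges: [-2.6, 2.6], [-0.5, 2.12], [-1.47, 1.34], [0.16, 2.42], [-1.27, 4.41], [0.06, 2.06], [-2.6, 2.6]. Speed limits (rad/s): [2.22, 2.22, 2.79, 2.79, 3.14, 3.14, 3.14].

INTERFACE

Orientations are given as a unit quaternion [x, y, z, w].
In Python, from workcell import manip gives the robot as it stands.
- The arm moves only by the shell command python3 -m jog 'ROWS' [FORCE]. ROWS is JSON, a list of rows, each an object with "offset": the shift along the tool's x, y, z as a fraction of full scale, a list of three; "rotation": the turn, a rotation vector about the tool's x, y, z as a fraction of full scale, a list of three; "fingers": the opening, from -1 (shut) to 1 (fully open), so that 0 is half open. A call has 1 to 8 rows; each row shifts and turns the commanded pose from where the row before left it, along the tool's axes as they then stand; what a row does not reach is not made up. Full scale, the value 1, is 0.15 m for a shift and 2 rad for a turn. A row lasts 1/8 s, in which the tool goes at most 62.5 mm and 10.7 degrees, less where a joint would pass 70% of its speed; a pose out of reach is approached as far as the arm can. A call with a number of a shift or a turn outside -1 to 1 is refused whole. A call with a gripper value outside its range is refused whole. The fingers move at their own pace and stop on an object; FORCE is the grip in N (left out, the last holds). Time passes only in rows, so rows that do not move let the fingers close. It gives the time, the measured TCP pose, the force and the opening at its end, in the units of the state.
- manip.get_obs(): the state, without advancing time (a new reading comes with each control period).
- manip.camera(name): name is "scene" or "side" or "wrist"; returns the picture (420x560x3 uint8, red, green, blue); there is no depth.
- manip.camera_info(name): a dict with "mtx" (3x3 intrinsics, pixels), "xyz" and "rotation" of the camera in the world. Camera axes: x right, y down, z forward; pixel columns grow to the right and rows downward; lengths in m; the calibration is good to about 2 mm. A picture is of the moment at which its call begins: read the wrist's pose just before it. camera_info takes no time and is no camera call; for the wrist camera it gives the pose at the moment of the call.
- manip.hand_in(): hands the job in, once; it reports no verdict.
Trained networks look in the newest picture that a camera, given by its name, has taken for a name from the list of things; names that differ only in an ending like _2 or _b are one class to them, and where a whole thing is asked for, a point or a joint stands for the part that bears it (a point fixed in the world has none). Each returns a list of dicts, best first, with "conf" (0 to 1); they miss things now and then, are a little off and sometimes report something else, mostly with a low value. They report only what shows in the picture. A call takes as long as a camera call. They do not tell look-alikes from the thing itself.
- manip.recognise(camera, query): "bbox" ([left, top, right, bottom] in pixels, round what is visible of it).
The state is a dict: "clock": time; "joint_pos": joint angles; "joint_velocities": joint speeds; "tau": joint torques, N m; "position": TCP position; "ee_rot": TCP orientation; "ft_force": force on the tool from outside, world axes, zero at the start; "torque": the same for the moment, N m; "grip_width": opening from 0.0 (shut) to 1.0 (fully open).
Only numpy, scipy, OpenCV 4.12 (cv2) and the standard library are available. Lean on these libraries where they do the work, as an engineer would, in place of code of your own. Each camera call takes 0.05 s, during which the arm holds its last target. There are 200 camera calls.

## Working session

There is one attempt and no reset: what is moved stays moved. The work goes in short steps, Python scripts to look and compute and a shell command to move; the robot and the scene stay as the last step left them, time stands still between calls to the robot, and variables do not carry over. Pictures are saved under pics/ and viewed, about 8 in all and at most 12, crops included, and the job is handed in when it is done.

```bash
mkdir -p pics; python3 - <<'E'
from workcell import manip
import cv2,numpy as np
o=manip.get_obs();print(o['clock'],o['position'],o['ee_rot'],o['grip_width'])
ims=[]
for c in ['scene','side','wrist']:
    im=manip.camera(c);cv2.imwrite(f'pics/{c}0.png',im[:,:,::-1]);
    i=manip.camera_info(c);print(c,np.round(i['mtx'],1).tolist(),np.round(i['xyz'],3),np.round(i['rotation'],3).tolist())
    for q in (['board','panel','screwdriver','jar','tape','relay'] if c=='scene' else ['board','jar']):
        print(q,[(np.round(r['bbox']).astype(int).tolist(),round(r['conf'],2)) for r in manip.recognise(c,q)])
print(manip.get_obs()['clock'])
E
```

```text
0.0 [6.24636228e-01 2.00003639e-06 2.49496372e-01] [ 7.07106437e-01  7.07106743e-01 -5.37634315e-04 -5.02105733e-04] 0.9988409905704151
scene [[404.7, 0.0, 277.2], [0.0, 404.7, 205.8], [0.0, 0.0, 1.0]] [1.144 0.394 1.021] [0.422, 0.853, -0.275, -0.138]
board [([333, 236, 375, 264], 0.87), ([209, 122, 244, 144], 0.76), ([248, 186, 286, 206], 0.75), ([151, 116, 182, 152], 0.46)]
panel [([141, 172, 297, 306], 0.92)]
screwdriver [([316, 185, 326, 218], 0.67)]
jar [([216, 154, 231, 172], 0.58), ([142, 171, 300, 304], 0.57)]
tape [([181, 184, 204, 203], 0.61)]
relay [([259, 241, 276, 255], 0.76), ([245, 181, 287, 210], 0.36)]
side [[496.8, 0.0, 281.9], [0.0, 496.8, 207.1], [0.0, 0.0, 1.0]] [ 0.464 -1.2    1.113] [0.911, -0.046, 0.02, -0.409]
board [([216, 296, 254, 333], 0.96), ([248, 163, 283, 185], 0.87), ([204, 247, 239, 274], 0.78), ([257, 225, 288, 253], 0.63)]
jar [([270, 270, 285, 294], 0.74)]
wrist [[356.2, 0.0, 279.6], [0.0, 356.2, 215.6], [0.0, 0.0, 1.0]] [0.625 0.082 0.375] [0.987, -0.001, -0.0, 0.161]
board [([166, 222, 246, 321], 0.9), ([21, 285, 121, 364], 0.81), ([205, 0, 220, 6], 0.61)]
jar [([189, 379, 232, 419], 0.83)]
0.65
```

View pics/scene0.png

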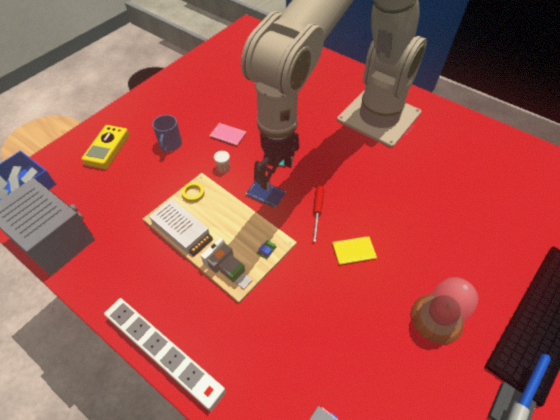

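View pics/wrist0.png

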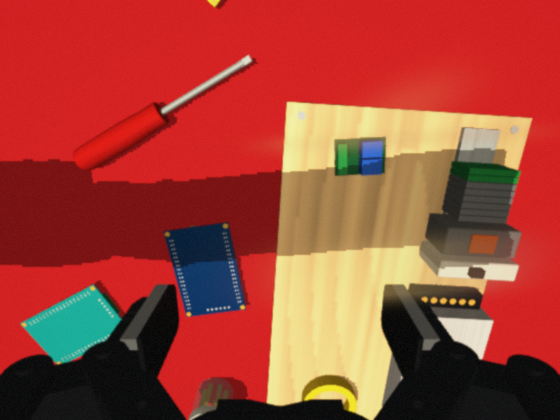

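View pics/side0.png

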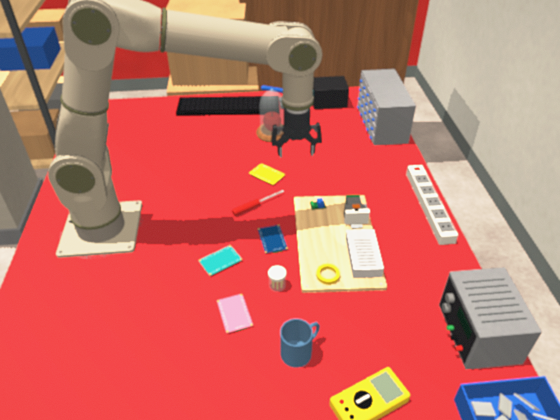

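The pictures show four board-like things. In the scene view they are blue at (266,195), pink at (228,133), turquoise beside the gripper and yellow at (354,250). In the wrist view the blue board spans (166..244, 222..317), with turquoise at (70,325). The blue one, next to the panel's front edge, is the one meant. I'll measure it and confirm it in a crop.

```bash
cat > h.py <<'E'
from workcell import manip
import cv2,numpy as np
from scipy.spatial.transform import Rotation as R
def ray(info,px,z):
    R_=R.from_quat(info['rotation']).as_matrix();o=np.array(info['xyz'])
    p=np.c_[np.atleast_2d(px),np.ones(len(np.atleast_2d(px)))]@np.linalg.inv(info['mtx']).T@R_.T
    return o+p*((z-o[2])/p[:,2])[:,None]
def proj(info,P):
    R_=R.from_quat(info['rotation']).as_matrix();c=(np.atleast_2d(P)-info['xyz'])@R_
    q=c@np.array(info['mtx']).T;return q[:,:2]/q[:,2:]
def blob(im,sel,box):
    h=cv2.cvtColor(im,cv2.COLOR_RGB2HSV);m=cv2.inRange(h,*sel);k=np.zeros_like(m);l,t,r,b=box;k[t:b,l:r]=m[t:b,l:r]
    k=cv2.morphologyEx(k,cv2.MORPH_CLOSE,np.ones((7,7)));c=max(cv2.findContours(k,0,2)[0],key=cv2.contourArea);return c
E
python3 - <<'E'
from h import *
i=manip.camera_info('wrist');im=cv2.imread('pics/wrist0.png')[:,:,::-1].copy()
c=blob(im,((100,80,20),(130,255,255)),(150,205,262,335))
q=cv2.approxPolyDP(cv2.convexHull(c),9,True)[:,0].astype(float);print(q.tolist())
W=ray(i,q,.010);print(W.round(4).tolist(),np.linalg.norm(W-np.roll(W,1,0),axis=1).round(4),W.mean(0))
W=ray(i,cv2.boxPoints(cv2.minAreaRect(c)),.010);print(W.round(3).tolist())
P=ray(i,[(288,102),(269,405),(531,119)],.015);print('panel',P.round(4).tolist(),'yawdev',np.arctan2(P[0,0]-P[1,0],P[0,1]-P[1,1]))
print('turq',ray(i,[(125,318),(94,287),(22,324)],.01).round(3).tolist(),'driver',ray(i,[(75,160),(165,105),(170,125),(252,60),(90,170)],.012).round(3).tolist())
print('tape,relay,jar',ray(i,[(330,405),(360,157),(210,390)],.03).round(3).tolist())
cv2.drawContours(im,[q.astype(int)],-1,(255,255,0),1)
cv2.imwrite('pics/c1.png',cv2.resize(im[190:350,10:310],None,fx=2.6,fy=2.6)[:,:,::-1])
E
```

```text
[[221.0, 224.0], [244.0, 303.0], [192.0, 314.0], [166.0, 237.0]]
[[0.5611, -0.0505, 0.01], [0.5829, -0.1493, 0.01], [0.5205, -0.1643, 0.01], [0.4997, -0.0656, 0.01]] [0.0633 0.1013 0.0642 0.1009] [ 0.54103288 -0.10743177  0.01      ]
[[0.498, -0.06, 0.01], [0.567, -0.044, 0.01], [0.584, -0.155, 0.01], [0.51, -0.174, 0.01]]
panel [[0.6332, 0.0761, 0.015], [0.6108, -0.2982, 0.015], [0.8705, 0.0599, 0.015]] yawdev 0.0595834225525531
turq [[0.44, -0.17, 0.01], [0.41, -0.128, 0.01], [0.315, -0.178, 0.01]] driver [[0.416, 0.02, 0.012], [0.514, 0.073, 0.012], [0.517, 0.054, 0.012], [0.599, 0.114, 0.012], [0.43, 0.01, 0.012]]
tape,relay,jar [[0.687, -0.283, 0.03], [0.703, 0.025, 0.03], [0.54, -0.259, 0.03]]
```

View pics/c1.png

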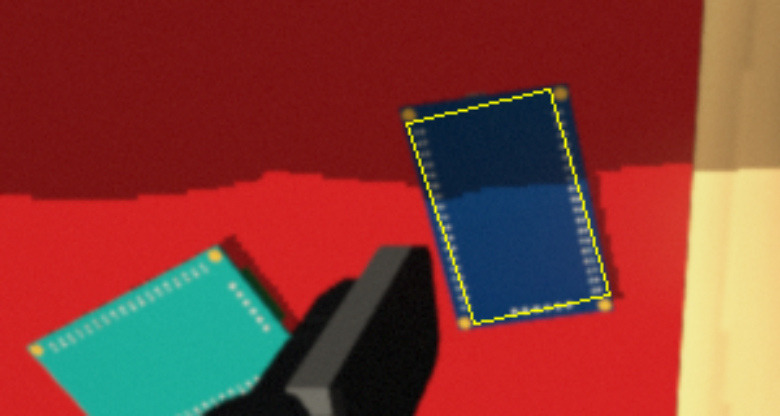

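The yellow outline sits on the blue board, with its bare side up and gold pads at the corners. The turquoise look-alike is to its lower left. The board's centre is near (0.541, -0.107), and the panel's front edge is x ≈ 0.6286 + 0.06y. I'll move behind the board and turn the jaws parallel to the panel edge.

```bash
python3 -m jog '[{"offset":[-0.143,-0.23,0],"rotation":[0,0,0],"fingers":0.2},{"offset":[-0.143,-0.23,0],"rotation":[0,0,0],"fingers":0.2},{"offset":[-0.143,-0.23,0],"rotation":[0,0,0],"fingers":0.2},{"offset":[-0.143,-0.23,0],"rotation":[0,0,0],"fingers":0.2},{"offset":[-0.143,-0.23,0],"rotation":[0,0,0],"fingers":0.2}]'; python3 -m jog '[{"offset":[0,0,0],"rotation":[0,0,0.0907],"fingers":0.2},{"offset":[0,0,0],"rotation":[0,0,0.0907],"fingers":0.2},{"offset":[0,0,0],"rotation":[0,0,0.0907],"fingers":0.2},{"offset":[0,0,0],"rotation":[0,0,0.0907],"fingers":0.2},{"offset":[0,0,0],"rotation":[0,0,0.0907],"fingers":0.2},{"offset":[0,0,0],"rotation":[0,0,0.0907],"fingers":0.2},{"offset":[0,0,0],"rotation":[0,0,0.0907],"fingers":0.2},{"offset":[0,0,0],"rotation":[0,0,0.0907],"fingers":0.2}]';python3 -m jog '[{"offset":[0,0,0],"rotation":[0,0,0.0907],"fingers":0.2},{"offset":[0,0,0],"rotation":[0,0,0],"fingers":0.2}]'
python3 - <<'E'
from h import *
o=manip.get_obs();i=manip.camera_info('wrist');im=manip.camera('wrist');cv2.imwrite('pics/w2.png',im[:,:,::-1])
print(o['position'],R.from_quat(o['ee_rot']).as_matrix().round(3).tolist(),o['joint_pos'],o['ft_force'],i['xyz'],i['rotation'])
E
```

```text
clock: 1.27
position: [0.4514, -0.1079, 0.2505]
ee_rot: [0.707, 0.707, 0.0, 0.0]
ft_force: [0.5, -0.8, 0.2]
grip_width: 0.598
clock: 2.28
position: [0.4525, -0.1072, 0.2505]
ee_rot: [0.998, 0.057, 0.0, 0.0]
ft_force: [-0.4, 0.7, 0.1]
grip_width: 0.605
clock: 2.52
position: [0.4525, -0.1073, 0.2505]
ee_rot: [1.0, -0.03, 0.0, -0.0]
ft_force: [-0.5, 0.0, 0.6]
grip_width: 0.598
[ 0.45253596 -0.1072536   0.25045241] [[0.998, -0.061, 0.0], [-0.061, -0.998, -0.0], [0.0, -0.0, -1.0]] [ 1.48902818e-01 -1.97174274e-02 -1.42801966e-02  1.86357187e+00
 -3.39373644e-04  1.29734102e+00 -1.49683317e+00] [-0.49638597  0.04840037  0.57139925] [ 0.53411029 -0.11250417  0.37487036] [-0.67588021  0.71923221  0.11718748 -0.11026363]
```

View pics/w2.png

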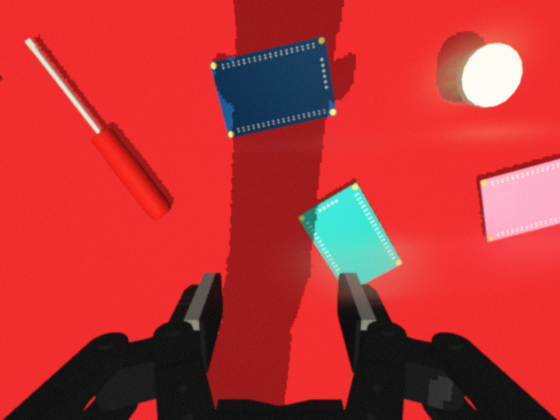

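The view is now turned. The blue board's corners are at (213,66), (322,40), (333,112) and (230,134), the turquoise look-alike is close behind it at (302..400, 187..285), and the jar lid is at (492,74).

```bash
python3 - <<'E'
from h import *
i=manip.camera_info('wrist')
B=ray(i,[(213,66),(322,40),(333,112),(230,134)],.009);print('board',B.round(4).tolist(),np.linalg.norm(B-np.roll(B,1,0),axis=1).round(4),B.mean(0).round(4))
print('turq',ray(i,[(302,217),(355,187),(400,262),(350,285)],.009).round(3).tolist())
print('driver',ray(i,[(165,215),(105,130)],.012).round(3).tolist(),'jarlid',ray(i,[(492,74)],.058).round(3).tolist())
E
```

```text
board [[0.565, -0.0509, 0.009], [0.5813, -0.1547, 0.009], [0.5163, -0.1641, 0.009], [0.5011, -0.0604, 0.009]] [0.0646 0.105  0.0657 0.1048] [ 0.5409 -0.1075  0.009 ]
turq [[0.409, -0.129, 0.009], [0.439, -0.186, 0.009], [0.348, -0.238, 0.009], [0.322, -0.182, 0.009]]
driver [[0.421, 0.018, 0.012], [0.513, 0.063, 0.012]] jarlid [[0.541, -0.289, 0.058]]
```

```bash
python3 -m jog '[{"offset":[0.05,0,0.3],"rotation":[0,0,0],"fingers":0.2},{"offset":[0.05,0,0.3],"rotation":[0,0,0],"fingers":0.2},{"offset":[0.03,0,0.3],"rotation":[0,0,0],"fingers":0.2},{"offset":[0,0,0.3],"rotation":[0,0,0],"fingers":0.2},{"offset":[0,0,0.2],"rotation":[0,0.0525,0],"fingers":0.2},{"offset":[0,0,0.05],"rotation":[0,0.0525,0],"fingers":0.2},{"offset":[0,0,0],"rotation":[0,0,0],"fingers":0.2}]'; for k in 1 2; do python3 -m jog '[{"offset":[0,0,0.02],"rotation":[0,0,0],"fingers":0.2},{"offset":[0,0,0],"rotation":[0,0,0],"fingers":0.2}]'|grep -E "pos|force"; done
python3 - <<'E'
from h import *
im=manip.camera('side');cv2.imwrite('pics/s3.png',cv2.resize(im[180:330,190:390],None,fx=4,fy=4,interpolation=2)[:,:,::-1])
E
```

```text
clock: 3.45
position: [0.4709, -0.1085, 0.032]
ee_rot: [0.994, -0.029, 0.103, 0.003]
ft_force: [-0.4, 0.2, 0.3]
grip_width: 0.597
position: [0.4746, -0.1085, 0.0306]
ft_force: [-0.1, 0.6, 0.9]
position: [0.4742, -0.1085, 0.0269]
ft_force: [0.3, -0.5, 0.4]
```

View pics/s3.png

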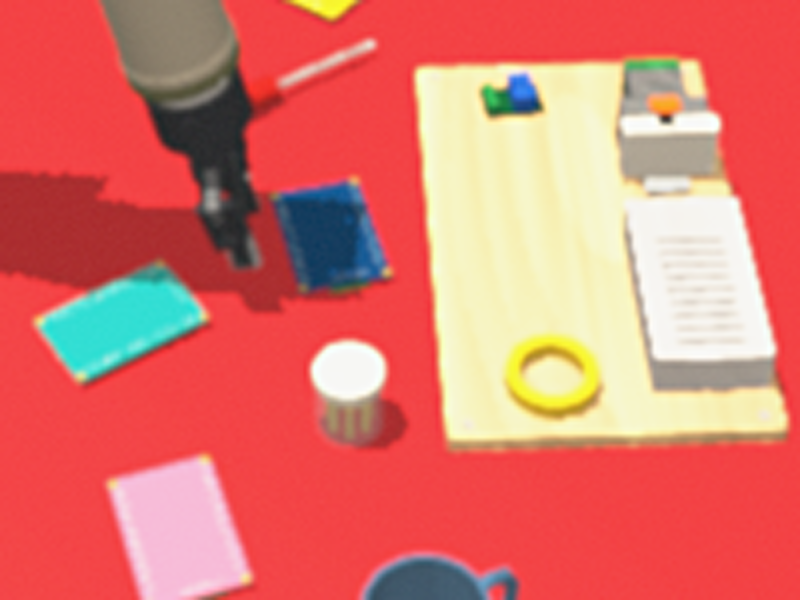

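The side view shows the fingertips at (245,265) on the bench side of the board's rear edge, clear of turquoise. I'll feel for the bench.

```bash
for k in 1 2 3; do python3 -m jog '[{"offset":[0,0,0.014],"rotation":[0,0,0],"fingers":0.2},{"offset":[0,0,0],"rotation":[0,0,0],"fingers":0.2},{"offset":[0,0,0],"rotation":[0,0,0],"fingers":0.2}]'|grep -E "clock|pos|force"; done
```

```text
clock: 4.38
position: [0.4745, -0.1086, 0.0249]
ft_force: [-0.3, -0.1, -0.5]
clock: 4.75
position: [0.4749, -0.1086, 0.0229]
ft_force: [-0.0, 0.7, 0.8]
clock: 5.12
position: [0.4753, -0.1086, 0.0208]
ft_force: [0.1, 1.1, 0.7]
```

```bash
for k in 1 2 3; do python3 -m jog '[{"offset":[0,0,0.01],"rotation":[0,0,0],"fingers":0.2},{"offset":[0,0,0],"rotation":[0,0,0],"fingers":0.2}]'|grep -E "clock|pos|force"; done
```

```text
clock: 5.38
position: [0.4756, -0.1087, 0.0193]
ft_force: [-0.0, -1.0, 0.5]
clock: 5.62
position: [0.4759, -0.1087, 0.0178]
ft_force: [-0.1, 0.1, -0.1]
clock: 5.88
position: [0.4763, -0.1087, 0.0168]
ft_force: [-5.2, 1.3, 10.6]
```

```bash
python3 -m jog '[{"offset":[0,0,-0.011],"rotation":[0,0,0],"fingers":0.2},{"offset":[0.026,0,0.0055],"rotation":[0,0,0],"fingers":0.2},{"offset":[0.026,0,0.0055],"rotation":[0,0,0],"fingers":0.2},{"offset":[0.026,0,0.0055],"rotation":[0,0,0],"fingers":0.2},{"offset":[0.026,0,0.0055],"rotation":[0,0,0],"fingers":0.2},{"offset":[0.026,0,0.0055],"rotation":[0,0,0],"fingers":0.2},{"offset":[0.026,0,0.0055],"rotation":[0,0,0],"fingers":0.2},{"offset":[0.026,0,0.0055],"rotation":[0,0,0],"fingers":0.2}]';python3 -m jog '[{"offset":[0.026,0,0.0055],"rotation":[0,0,0],"fingers":0.2},{"offset":[0.026,0,0.0055],"rotation":[0,0,0],"fingers":0.2},{"offset":[0.026,0,0.0055],"rotation":[0,0,0],"fingers":0.2},{"offset":[0.026,0,0.0055],"rotation":[0,0,0],"fingers":0.2},{"offset":[0.026,0,0.0055],"rotation":[0,0,0],"fingers":0.2},{"offset":[0.026,0,0.0055],"rotation":[0,0,0],"fingers":0.2}]'
python3 - <<'E'
from h import *
i=manip.camera_info('wrist')
im=manip.camera('wrist');cv2.imwrite('pics/w4.png',im[:,:,::-1])
im=manip.camera('side')
cv2.imwrite('pics/s4.png',cv2.resize(im[200:300,200:350],None,fx=4,fy=4,interpolation=2)[:,:,::-1])
a=cv2.imread('pics/w4.png');b=cv2.imread('pics/s4.png');cv2.imwrite('pics/j4.png',np.hstack([cv2.resize(a,(400,300)),cv2.resize(b,(400,300))]))
E
```

```text
clock: 6.88
position: [0.5041, -0.1104, 0.0181]
ee_rot: [0.994, -0.031, 0.105, 0.003]
ft_force: [0.1, 0.3, -0.3]
grip_width: 0.6
clock: 7.62
position: [0.5279, -0.1119, 0.0181]
ee_rot: [0.994, -0.031, 0.105, 0.003]
ft_force: [-0.9, 0.1, -0.3]
grip_width: 0.603
```

View pics/j4.png

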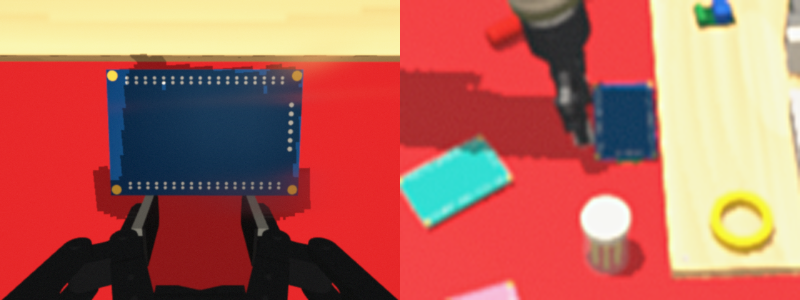

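The wrist view shows the board squared up against both fingertips, just short of the panel edge, with its front rim at row ~68 and the panel at ~60. I'll push on to contact.

```bash
python3 -m jog '[{"offset":[0.026,0,0.0055],"rotation":[0,0,0],"fingers":0.2},{"offset":[0.013,0,0.0028],"rotation":[0,0,0],"fingers":0.2},{"offset":[0,0,0],"rotation":[0,0,0],"fingers":0.2}]'|grep -E "pos|force"; for k in 1 2 3; do python3 -m jog '[{"offset":[0.01,0,0.0021],"rotation":[0,0,0],"fingers":0.2},{"offset":[0,0,0],"rotation":[0,0,0],"fingers":0.2}]'|grep -E "pos|force"; done
```

```text
position: [0.5338, -0.1123, 0.0182]
ft_force: [0.2, -0.1, -0.4]
position: [0.5345, -0.1123, 0.0178]
ft_force: [-3.8, -0.4, 1.2]
position: [0.5348, -0.1124, 0.0173]
ft_force: [-8.6, 0.5, 3.9]
position: [0.535, -0.1124, 0.0169]
ft_force: [-16.0, 1.0, 10.1]
```

```bash
python3 - <<'E'
import numpy as np
a=.21;c,s=np.cos(a),np.sin(a);f=np.radians(np.r_[0:91:6]);P=np.c_[72-72*np.cos(f)-2*np.sin(f),68.5*np.sin(f)+8*np.cos(f)-8]
for p,(dx,dz) in zip(np.degrees(f)[1:],np.diff(P,axis=0)): print(round(p),round(dx,2),round(dz,2),'->',round((dx*c+dz*s)/150,3),round((dx*s-dz*c)/150,3))
E
```

```text
6 0.19 7.12 -> 0.011 -0.046
12 0.97 6.95 -> 0.016 -0.044
18 1.75 6.71 -> 0.021 -0.041
24 2.51 6.39 -> 0.025 -0.038
30 3.23 6.01 -> 0.029 -0.035
36 3.93 5.56 -> 0.033 -0.031
42 4.58 5.05 -> 0.037 -0.027
48 5.18 4.48 -> 0.04 -0.022
54 5.73 3.86 -> 0.043 -0.017
60 6.21 3.2 -> 0.045 -0.012
66 6.62 2.51 -> 0.047 -0.007
72 6.96 1.79 -> 0.048 -0.002
78 7.23 1.05 -> 0.049 0.003
84 7.41 0.29 -> 0.049 0.008
90 7.52 -0.46 -> 0.048 0.013
```

```bash
python3 -m jog '[{"offset":[0.011,0,-0.046],"rotation":[0,0,0],"fingers":0.2},{"offset":[0.016,0,-0.044],"rotation":[0,0,0],"fingers":0.2},{"offset":[0.021,0,-0.041],"rotation":[0,0,0],"fingers":0.2},{"offset":[0,0,0],"rotation":[0,0,0],"fingers":0.2}]'
python3 - <<'E'
from h import *
w=manip.camera('wrist');im=manip.camera('side')
cv2.imwrite('pics/j5.png',np.hstack([cv2.resize(w,(400,300)),cv2.resize(im[200:300,200:350],(400,300),interpolation=2)])[:,:,::-1])
E
```

```text
clock: 9.35
position: [0.5379, -0.1126, 0.0374]
ee_rot: [0.994, -0.031, 0.101, 0.003]
ft_force: [-13.7, 1.1, 3.5]
grip_width: 0.598
```

View pics/j5.png

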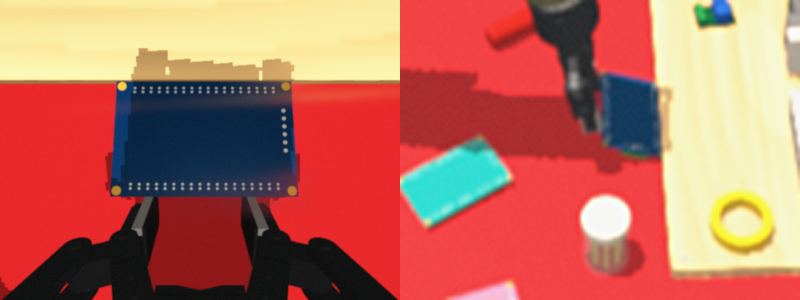

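The rear edge is rising on the fingertips, at about 18°, and the front rim holds against the panel. I'll continue the arc.

```bash
python3 -m jog '[{"offset":[0.025,0,-0.038],"rotation":[0,0,0],"fingers":0.2},{"offset":[0.029,0,-0.035],"rotation":[0,0,0],"fingers":0.2},{"offset":[0.033,0,-0.031],"rotation":[0,0,0],"fingers":0.2},{"offset":[0.037,0,-0.027],"rotation":[0,0,0],"fingers":0.2}]';python3 -m jog '[{"offset":[0.04,0,-0.022],"rotation":[0,0,0],"fingers":0.2},{"offset":[0.043,0,-0.017],"rotation":[0,0,0],"fingers":0.2},{"offset":[0,0,0],"rotation":[0,0,0],"fingers":0.2}]'
python3 - <<'E'
from h import *
w=manip.camera('wrist');im=manip.camera('side')
cv2.imwrite('pics/j6.png',np.hstack([cv2.resize(w,(400,300)),cv2.resize(im[200:300,200:350],(400,300),interpolation=2)])[:,:,::-1])
E
```

```text
clock: 9.95
position: [0.5558, -0.1137, 0.0625]
ee_rot: [0.994, -0.031, 0.105, 0.003]
ft_force: [-1.1, -1.0, 1.2]
grip_width: 0.6
clock: 10.32
position: [0.567, -0.1143, 0.0708]
ee_rot: [0.994, -0.031, 0.105, 0.003]
ft_force: [-1.6, -0.1, 0.9]
grip_width: 0.6
```

View pics/j6.png

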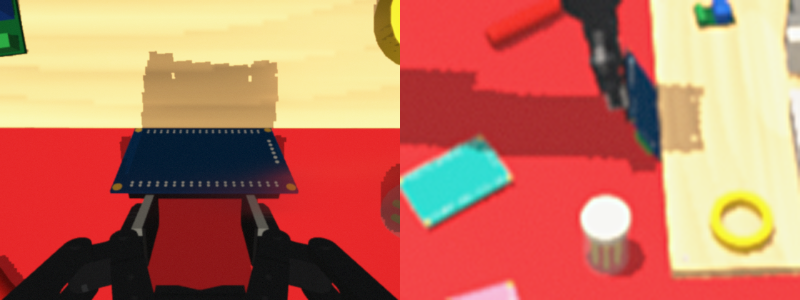

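The board leans at about 55° against the panel edge, held by both fingertips. I'll continue through vertical.

```bash
python3 -m jog '[{"offset":[0.047,0,-0.012],"rotation":[0,0,0],"fingers":0.2},{"offset":[0.048,0,-0.007],"rotation":[0,0,0],"fingers":0.2},{"offset":[0.048,0,-0.002],"rotation":[0,0,0],"fingers":0.2},{"offset":[0,0,0],"rotation":[0,0,0],"fingers":0.2}]'; python3 -m jog '[{"offset":[0.049,0,0.003],"rotation":[0,0,0],"fingers":0.2},{"offset":[0.049,0,0.008],"rotation":[0,0,0],"fingers":0.2},{"offset":[0.048,0,0.01],"rotation":[0,0,0],"fingers":0.2},{"offset":[0,0,0],"rotation":[0,0,0],"fingers":0.2}]'
python3 - <<'E'
from h import *
w=manip.camera('wrist');im=manip.camera('side')
cv2.imwrite('pics/j7.png',np.hstack([cv2.resize(w,(400,300)),cv2.resize(im[200:300,200:350],(400,300),interpolation=2)])[:,:,::-1])
E
```

```text
clock: 10.92
position: [0.5887, -0.1157, 0.0799]
ee_rot: [0.994, -0.031, 0.107, 0.003]
ft_force: [-3.2, 0.8, 13.6]
grip_width: 0.599
clock: 11.42
position: [0.6122, -0.1172, 0.0824]
ee_rot: [0.994, -0.031, 0.108, 0.004]
ft_force: [0.8, 0.1, 13.4]
grip_width: 0.601
```

View pics/j7.png

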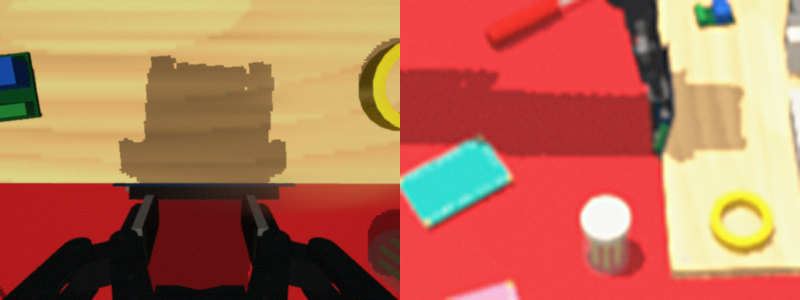

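The board is upright on its edge against the panel. The 13 N vertical force means the tips sit on the header, so I'll ease them up a little and push it over.

```bash
python3 -m jog '[{"offset":[0.01,0,-0.014],"rotation":[0,0,0],"fingers":0.2},{"offset":[0.04,0,0.004],"rotation":[0,0,0],"fingers":0.2},{"offset":[0.04,0,0.006],"rotation":[0,0,0],"fingers":0.2},{"offset":[0.04,0,0.01],"rotation":[0,0,0],"fingers":0.2},{"offset":[0,0,0],"rotation":[0,0,0],"fingers":0.2}]'
python3 - <<'E'
from h import *
w=manip.camera('wrist');im=manip.camera('side')
cv2.imwrite('pics/j8.png',np.hstack([cv2.resize(w,(400,300)),cv2.resize(im[200:300,200:350],(400,300),interpolation=2)])[:,:,::-1])
E
```

```text
clock: 12.15
position: [0.628, -0.1179, 0.0821]
ee_rot: [0.994, -0.031, 0.105, 0.003]
ft_force: [-0.3, -0.5, 0.1]
grip_width: 0.601
```

View pics/j8.png

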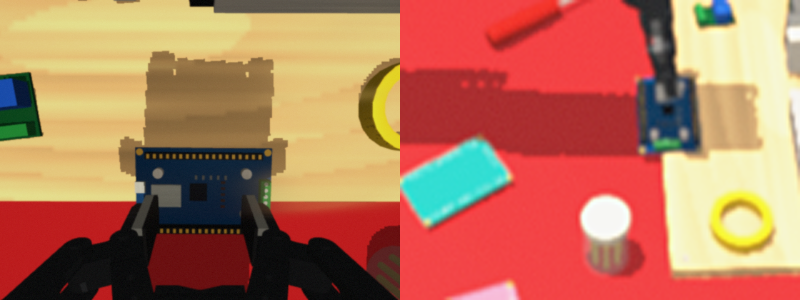

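The board has turned over with its components up, straddling the panel's front edge, which is at wrist-crop row ~202 with the board from 148 to ~235. I'll back off and measure how it lies.

```bash
python3 -m jog '[{"offset":[-0.2,0,-0.042],"rotation":[0,0,0],"fingers":0.2},{"offset":[-0.2,0,-0.042],"rotation":[0,0,0],"fingers":0.2},{"offset":[-0.2,0,-0.042],"rotation":[0,0,0],"fingers":0.2},{"offset":[0,0,0],"rotation":[0,0,0],"fingers":0.2}]'
python3 - <<'E'
from h import *
out=[]
for c in ['wrist','side','scene']:
    i=manip.camera_info(c);im=manip.camera(c);cv2.imwrite(f'pics/{c}9.png',im[:,:,::-1])
    r=[x['bbox'] for x in manip.recognise(c,'board')]
    ctr=proj(i,[.622,-.114,.017])[0]
    r.sort(key=lambda b:np.hypot((b[0]+b[2])/2-ctr[0],(b[1]+b[3])/2-ctr[1]));b=np.array(r[0]);print(c,ctr.round(),b.round())
    l,t=(b[:2]-6).astype(int).clip(0);rr,bb=(b[2:]+6).astype(int)
    h=cv2.cvtColor(im,cv2.COLOR_RGB2HSV)
    con=blob(im,((98,70,15),(135,255,255)),(l,t,rr,bb));q=cv2.boxPoints(cv2.minAreaRect(con))
    W=ray(i,q,.016);print(q.round().tolist(),W.round(4).tolist(),np.linalg.norm(W-np.roll(W,1,0),axis=1).round(4))
    s=2 if c=='wrist' else 5
    out.append(cv2.resize(im[max(0,t-20):bb+20,max(0,l-20):rr+20],(400,300) if c!='wrist' else (800,300),interpolation=2))
cv2.imwrite('pics/j9.png',np.vstack([out[0],np.hstack(out[1:])])[:,:,::-1])
E
```

```text
clock: 12.75
position: [0.5341, -0.1126, 0.0821]
ee_rot: [0.994, -0.031, 0.104, 0.003]
ft_force: [0.4, 0.8, 0.8]
grip_width: 0.601
wrist [272. 114.] [184.  33. 387. 170.]
[[183.0, 167.0], [184.0, 34.0], [384.0, 35.0], [383.0, 168.0]] [[0.5963, -0.0619, 0.016], [0.6679, -0.0691, 0.016], [0.6603, -0.1782, 0.016], [0.5884, -0.1756, 0.016]] [0.114  0.0719 0.1093 0.0719]
side [298. 236.] [291. 226. 312. 249.]
[[290.0, 226.0], [310.0, 225.0], [311.0, 249.0], [291.0, 250.0]] [[0.5999, -0.0682, 0.016], [0.6638, -0.0689, 0.016], [0.6536, -0.1734, 0.016], [0.5929, -0.1725, 0.016]] [0.1045 0.0639 0.105  0.0607]
scene [248. 206.] [225. 194. 267. 223.]
[[250.0, 217.0], [253.0, 217.0], [253.0, 220.0], [250.0, 220.0]] [[0.6473, -0.0841, 0.016], [0.6418, -0.077, 0.016], [0.6502, -0.0701, 0.016], [0.6557, -0.0772, 0.016]] [0.0109 0.009  0.0109 0.009 ]
```

The board's length reads 71.9 mm at panel height, so it lies flat. About 29 mm hangs over the edge. I'll lower the tips to about 19.5 mm, above the rim and below the header tops, and push on the rear header strip.

```bash
python3 -m jog '[{"offset":[-0.0347,0,0.163],"rotation":[0,0,0],"fingers":0.2},{"offset":[-0.0347,0,0.163],"rotation":[0,0,0],"fingers":0.2},{"offset":[0,0,0],"rotation":[0,0,0],"fingers":0.2},{"offset":[0.065,0,0.0139],"rotation":[0,0,0],"fingers":0.2},{"offset":[0.065,0,0.0139],"rotation":[0,0,0],"fingers":0.2},{"offset":[0.065,0,0.0139],"rotation":[0,0,0],"fingers":0.2},{"offset":[0,0,0],"rotation":[0,0,0],"fingers":0.2}]'; python3 -m jog '[{"offset":[0.0326,0,0.0069],"rotation":[0,0,0],"fingers":0.2},{"offset":[0.0326,0,0.0069],"rotation":[0,0,0],"fingers":0.2},{"offset":[0.0326,0,0.0069],"rotation":[0,0,0],"fingers":0.2},{"offset":[0.0326,0,0.0069],"rotation":[0,0,0],"fingers":0.2},{"offset":[0.0326,0,0.0069],"rotation":[0,0,0],"fingers":0.2},{"offset":[0.0326,0,0.0069],"rotation":[0,0,0],"fingers":0.2}]'
python3 - <<'E'
from h import *
c='wrist';i=manip.camera_info(c);im=manip.camera(c)
for b in manip.recognise(c,'board')[:2]:
    b=np.array(b['bbox']);l,t=(b[:2]-6).astype(int).clip(0);rr,bb=(b[2:]+6).astype(int)
    q=cv2.boxPoints(cv2.minAreaRect(blob(im,((98,70,15),(135,255,255)),(l,t,rr,bb))))
    W=ray(i,q,.016);print(b.round(),W.round(4).tolist(),np.linalg.norm(W-np.roll(W,1,0),axis=1).round(4))
E
```

```text
clock: 13.92
position: [0.5669, -0.1142, 0.0326]
ee_rot: [0.994, -0.031, 0.105, 0.003]
ft_force: [-0.8, 1.0, 0.1]
grip_width: 0.6
clock: 14.68
position: [0.596, -0.1161, 0.0322]
ee_rot: [0.994, -0.031, 0.105, 0.003]
ft_force: [-1.3, -0.1, -0.3]
grip_width: 0.598
[156. 110. 419. 279.] [[0.6807, -0.0689, 0.016], [0.6738, -0.1779, 0.016], [0.6021, -0.1764, 0.016], [0.6093, -0.0615, 0.016]] [0.0717 0.1093 0.0718 0.1151]
```

```bash
python3 -m jog '[{"offset":[0.0326,0,0.0069],"rotation":[0,0,0],"fingers":0.2},{"offset":[0.0326,0,0.0069],"rotation":[0,0,0],"fingers":0.2},{"offset":[0.0326,0,0.0069],"rotation":[0,0,0],"fingers":0.2},{"offset":[0.0326,0,0.0069],"rotation":[0,0,0],"fingers":0.2},{"offset":[0.0326,0,0.0069],"rotation":[0,0,0],"fingers":0.2},{"offset":[0,0,0],"rotation":[0,0,0],"fingers":0.2}]'; python3 -m jog '[{"offset":[-0.1,0,-0.021],"rotation":[0,0,0],"fingers":0.2},{"offset":[-0.2,0,-0.042],"rotation":[0,0,0],"fingers":0.2},{"offset":[-0.03,0,-0.3],"rotation":[0,0,0],"fingers":0.2},{"offset":[-0.03,0,-0.3],"rotation":[0,0,0],"fingers":0.2},{"offset":[0,0,0],"rotation":[0,0,0],"fingers":0.2},{"offset":[0,0,0],"rotation":[0,0,0],"fingers":0.2}]'
python3 - <<'E'
from h import *
out=[]
for c in ['wrist','side']:
    i=manip.camera_info(c);im=manip.camera(c)
    ctr=proj(i,[.666,-.118,.017])[0]
    b=min((np.array(x['bbox']) for x in manip.recognise(c,'board')),key=lambda b:np.hypot(*((b[:2]+b[2:])/2-ctr)))
    l,t=(b[:2]-6).astype(int).clip(0);rr,bb=(b[2:]+6).astype(int)
    q=cv2.boxPoints(cv2.minAreaRect(blob(im,((98,70,15),(135,255,255)),(l,t,rr,bb))))
    W=ray(i,q,.016);print(c,b.round(),W.round(4).tolist(),np.linalg.norm(W-np.roll(W,1,0),axis=1).round(4),'past edge mm',((W[:,0]-.6286-.0598*W[:,1])*1e3).round(1))
    out.append(cv2.resize(im if c=='wrist' else im[165:315,190:390],(400,300),interpolation=2))
cv2.imwrite('pics/j10.png',np.hstack(out)[:,:,::-1]);print(manip.get_obs()['clock'])
E
```

```text
clock: 15.52
position: [0.6211, -0.1176, 0.0324]
ee_rot: [0.994, -0.031, 0.105, 0.003]
ft_force: [-0.2, 0.9, 0.2]
grip_width: 0.599
clock: 16.27
position: [0.5472, -0.1131, 0.1181]
ee_rot: [0.994, -0.031, 0.105, 0.003]
ft_force: [0.4, 0.2, -0.3]
grip_width: 0.603
wrist [198.  13. 372. 132.] [[0.7066, -0.0712, 0.016], [0.6997, -0.1796, 0.016], [0.6284, -0.1771, 0.016], [0.6355, -0.0648, 0.016]] [0.0714 0.1087 0.0714 0.1125] past edge mm [82.2 81.9 10.4 10.8]
side [300. 225. 328. 251.] [[0.6453, -0.0719, 0.016], [0.7055, -0.078, 0.016], [0.6893, -0.1774, 0.016], [0.632, -0.1716, 0.016]] [0.1006 0.0605 0.1007 0.0576] past edge mm [21.  81.5 71.3 13.7]
16.475
```

View pics/j10.png

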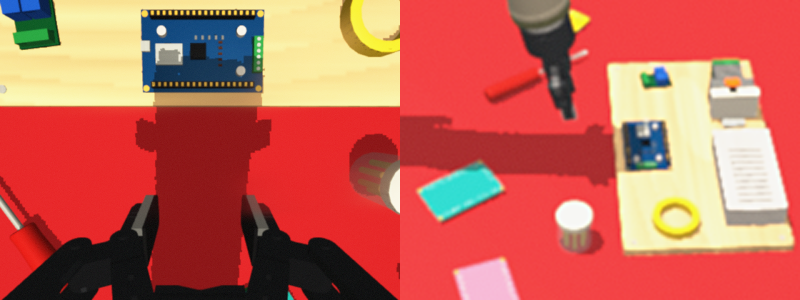

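The board lies flat on the panel with its components up. Its rear edge is at crop row 92, above the panel edge at row 107, so it is about 10 mm inside. The other things are where they were.

```bash
python3 -c "
from workcell import manip
print(manip.hand_in())"
```

```text
the job is handed in; nothing more can be done
None
```

The board is on the panel, component side up, with none of it over the front edge, and the job was handed in at about 16.5 s of the 67 s. No verdict came back.

**What I did:** I pushed the blue board square against the panel's front edge with two fingertips. I then raised its rear edge along an arc until it stood upright and tipped it over onto the panel. After that I pushed it further in on its rear header strip, backed off and handed in.

**Last checks:**
- **Position:** the wrist camera puts the rear edge about 10.5 mm behind the panel's front edge.
- **Flatness:** it measures about 71 × 110 mm at panel height, so it appears to lie flat.
- **Robot:** it was clear of everything, with the force reading near zero.
- **Other things:** in the final picture the screwdriver, jar, tape and relay look unmoved. The mug and bell jar were outside that view; the arm never went near them. I did not measure any of their positions again.

**What disagreed:** the side camera's outline of the board came out smaller and slightly skewed, about 59 × 101 mm. It is coarse and misses part of the board, but it too puts every corner at least 13 mm inside the edge.

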